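Lock the filter cartridge, then set the aperture ring around it

TASK

Get the bench lamp ready. First press the inner knob (the filter cartridge) down against its spring, turn it clockwise until it meets its stop and let it click up into its locked position, without turning the black aperture ring around it. Then turn only the black ring so that its white pointer stands opposite the yellow dot, leaving the cartridge locked, and do not push aside the small things standing round the lamp.

Things in the scene. Friction and masses are not known exactly. Their poses are not given: they have to be found in the camera images.
- lamp_axis (a point): Grey bench lamp, a fixed box 150 x 112 mm, 46 mm high, light port at its far end. This point is at its top (48 mm above the worktop) on the vertical axis that both knobs share. Its x axis points away from the yellow dot towards the port; z is up. From the axis the box reaches 65 mm to -x, 85 mm to +x (the port 117 mm), 56 mm to each side.
- dot (a point): Yellow dot, 9 mm across, on the lamp's top, 41.5 mm from the knob axis towards the lamp's -x side: the setting mark for the ring. It does not move.
- ring_pointer (a point): End of the white pointer on top of the black ribbed aperture ring, 28 mm from the axis. The ring is 60 mm across and reaches from 56 to 74 mm above the worktop; under it a neck 46 mm across stands on a 66 mm dial plate (top 48.5 mm up), so fingertips can reach past its lower edge. It turns freely of the inner knob with light friction (0.06 N m) and stays where left.
- ring (a joint): Angle of the aperture ring about the vertical axis, rad, growing clockwise seen from above; 0 when the white pointer stands opposite the yellow dot. It starts 0.5 to 1.3 rad clockwise of the dot.
- bar (a point): Centre of the aluminium grip bar of the inner knob, on the axis; moves with the knob. The bar is 36 mm long (this point's x axis), 13 mm thick (y), 22 mm high, its foot on the flange. With the knob up its centre is 102 mm and its top 113 mm above the worktop. A black line on its top marks the -x half.
- knob (a joint): Angle of the inner knob, rad, growing clockwise seen from above; about 0 at the start, when the bar lies along the lamp's x axis. While up it cannot turn (play some 0.1 rad either way). Pressed fully down it turns clockwise to a hidden stop that differs from lamp to lamp, at some 1.05 to 1.5 rad; it must be felt. Up to 0.6 N m at the stop is harmless.
- press (a joint): How far the inner knob is pressed down, m: 0 up (unlocked), 0.0105 at its hard bottom. The spring pushes up with 5 N at the top, 11 N at the bottom. It can turn only when pressed past 0.008; let go half way round it rests at 0.008 under a ledge, unlocked. Let go against the stop it springs up to 0.004 and is locked: it cannot turn back unless pressed again.
- oil_mid (a point): Small amber screw-cap bottle with a black cap, 26 mm across and 46 mm high, standing loose near the lamp; this point is half-way up. Leave it.
- case_mid (a point): Tan canister with a black screw top, 36 mm across and 50 mm high, standing loose near the lamp; this point is half-way up. Leave it.
- covers_mid (a point): Small white box with a blue lid, 32 x 32 x 21 mm, loose near the lamp; this point is its centre. Leave it.
- flange (a point): Centre of the upper face of the round flange under the grip bar, 41 mm across, 5 mm thick, part of the inner knob. With the knob up it is 91 mm above the worktop, and its underside 12 mm above the ring's top; a red band then shows on the steel stem (29 mm across) under it.
Not all that is in view belongs to the job. Of the things like the part that bears lamp_axis, leave any that is blue or orange; of the rest the larger one is meant.

How it is judged:
On the way, in this order (a step that is already met when the one before it is completed fails the run):
1. the cartridge is locked (pressed, turned and clicked up) and the ring has not been turned (value of joint press between 0.003 and 0.0055 m and value of joint knob above 0.85 rad and distance of ring_pointer from where it was at the start of the episode below 0.006 m), for 0.2 s.
2. the ring's white pointer stands opposite the yellow dot and the cartridge is still locked (value of joint ring between -0.12 and 0.12 rad and value of joint press between 0.003 and 0.0055 m and value of joint knob above 0.85 rad), for 0.2 s.
At the end, for the whole second after the job is handed in: The inner knob is locked: held 3 to 5.5 mm down by its catch and turned clockwise more than 0.85 rad. The ring's pointer is within 0.12 rad (7 degrees) of the yellow dot, at rest (all of step 2 and velocity of joint ring between -0.05 and 0.05 rad/s); the robot touches nothing.
It fails at once if the ring is turned (its pointer more than 6 mm from where it began) while the cartridge is not locked (distance of ring_pointer from where it was at the start of the episode above 0.006 m and (value of joint press below 0.002 m or value of joint press above 0.0065 m or value of joint knob below 0.8 rad)).
It fails at once if one of the small things round the lamp is pushed more than 20 mm (distance of any of oil_mid, case_mid, covers_mid from where it was at the start of the episode above 0.02 m).
It also fails if it takes over 50 s, if anything falls off the work surface, if the arm or the gripper's body presses on something with over 40 N, if the wrist force passes 120 N, or if a joint passes its speed limit or range.

ROBOT

A 7-joint arm with a two-finger parallel gripper is mounted at the origin on a cart in front of the work surface, level with it; the furniture and walls round the work are solid. World frame = base frame: x ahead of the robot, y to its left, z up, the work surface at z = 0. Lengths are in m, angles in rad, forces in N, time in s.
With the tool pointing down it reaches from about 0.4 to 0.875 m from the base axis. Payload 19.3 kg.
Tool frame: the origin (TCP) lies between the finger pads; the fingertips stand 14 mm ahead of it and the grasp point (between the pads) lies 5 mm behind it; z points along the fingers, y is the line along which they close (so a half turn about z gives the same grasp; the last joint's range is limited). The gripper opens to 85 mm and grips with 20 to 120 N. Pads are 22 mm wide; open, the fingers measure 114 mm over their backs; the gripper's body (76 mm by 85 mm) begins 54 mm behind the grasp point. The pads swing forward as they close: fully open they stand 13 mm farther back than shut.
Start: joints at [1.169, 0.521, -0.036, 1.599, 0.021, 1.021, -0.113], TCP at [0.204, -0.591, 0.245] pointing down, gripper open.
Joint ranges: [-2.91, 2.91], [-0.3, 2.13], [-1.5, 1.42], [0.17, 2.43], [-1.26, 4.41], [0.16, 1.93], [-2.52, 2.52]. Speed limits (rad/s): [1.89, 1.89, 2.39, 2.39, 3.01, 3.01, 3.01].

INTERFACE

Orientations are given as a 3x3 rotation matrix whose columns are the frame's x, y, z axes.
In Python, from workcell import arm, camera gives the robot as it stands. The module is installed in compiled form; this text tells all that it offers.
- The arm moves only by the tool drive_tool, never from a script. Its argument "plan" is a list of rows, each a list of 5 numbers: the shift along the world's x, y, z in mm, then the turn about the world's z in degrees, then the opening in per cent of the stroke, from 0 (shut) to 100 (fully open). In form: [[x, y, z, roll, grip], ...]. A call has 1 to 20 rows; each row shifts and turns the commanded pose from where the row before left it; what a row does not reach is not made up. A row lasts 1/12 s, in which the tool goes at most 41.7 mm and 7.16 degrees, less where a joint would pass 70% of its speed; a pose out of reach is approached as far as the arm can. A call with a gripper value outside its range is refused whole. The fingers move at their own pace and stop on an object; the grip force is fixed at half the most. Time passes only in rows, so rows that do not move let the fingers close. It gives the time, the measured TCP pose, the force, the opening and the grip force at its end, in the units of the state.
- arm.get_obs(): the state, without advancing time (a new reading comes with each control period).
- camera(name): name is "side" or "top" or "wrist"; returns a dict with "img" (384x512x3 uint8, red, green, blue), "fx", "fy", "cx", "cy" (pixels), "R" (3x3) and "t" (3): a world point X has camera coordinates R X + t. Camera axes: x right, y down, z forward; pixel columns grow to the right and rows downward; lengths in m; the calibration is good to about 2 mm. A picture is of the moment at which its call begins. There is no depth.
- arm.hand_in(): hands the job in; it is judged then, once.
The state is a dict: "clock": time; "q": joint angles; "dq": joint speeds; "effort": joint torques, N m; "ee_pos": TCP position; "tool_rot": TCP orientation; "wrist_force": force on the tool from outside, world axes, zero at the start; "torque": the same for the moment, N m; "grip_width": opening from 0.0 (shut) to 1.0 (fully open); "grip_force": force on a finger pad.
Only numpy, scipy, OpenCV 4.12 (cv2) and the standard library are available. Lean on these libraries where they do the work, as an engineer would, in place of code of your own. Each camera call takes 0.05 s, during which the arm holds its last target. There are 200 camera calls.

## Working session

There is one attempt and no reset: what is moved stays moved. The work goes in short steps, Python scripts to look and compute and a tool call to move; the robot and the scene stay as the last step left them, time stands still between calls to the robot, and variables do not carry over. Pictures are saved under pics/ and viewed, at most 10 in all, crops included, and the job is handed in when it is done.

Besides the shell and the picture viewer there is one more tool, called as name([rows], argument=value, ...), one row to a line, values as JSON. drive_tool: Moves the arm, as the interface text tells. Its arguments: {"type":"object","properties":{"plan":{"type":"array","items":{"type":"array","items":{"type":"number"}}}},"required":["plan"]}

```bash
mkdir -p pics
python3 - <<'E'
from workcell import arm,camera
import cv2,numpy as np
o=arm.get_obs()
print(o['clock'],o['ee_pos'],o['tool_rot'],o['wrist_force'],o['grip_width'])
ims=[]
for n in ("top","side"):
    c=camera(n);cv2.imwrite(f'pics/{n}0.png',c['img'][:,:,::-1]);print(n,c['fx'],c['cx'],c['cy'],c['R'].tolist(),c['t'])
E
```

```text
0.0 [ 0.20345995 -0.59061997  0.24475146] [[ 9.45437623e-01  3.25802854e-01 -4.47912022e-04]
 [ 3.25803149e-01 -9.45437084e-01  1.01358731e-03]
 [-9.32429984e-05 -1.10421472e-03 -9.99999386e-01]] [-0.02006279  0.42470437 -0.46621104] 0.9988466445921836
top 396.70739375534856 252.88392600262242 179.57763434247516 [[-0.028703952575927803, -0.9995432534766255, -0.00945344042562887], [-0.9852565180323848, 0.02988686624772122, -0.16845286848430924], [0.16865846193185818, 0.004478800648929062, -0.9856643767345593]] [0.06762573 0.57538243 1.00438522]
side 491.12301570766016 260.8099731608645 196.95275768212989 [[0.9688492695170876, -0.2475428358033601, -0.0073237557739613745], [-0.15012584198687418, -0.5635387386485402, -0.8123338732381804], [0.19696021050947837, 0.7881285646928697, -0.5831466719370172]] [-0.53862893  0.20144907  1.16755208]
```

View pics/top0.png

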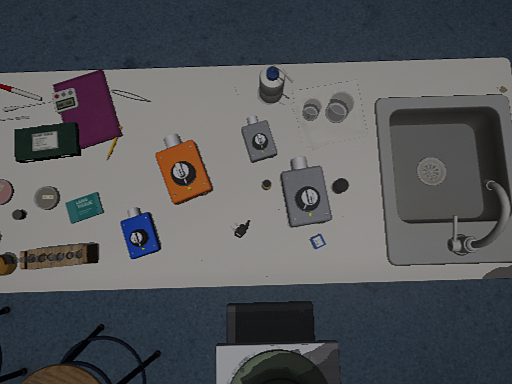

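View pics/side0.png

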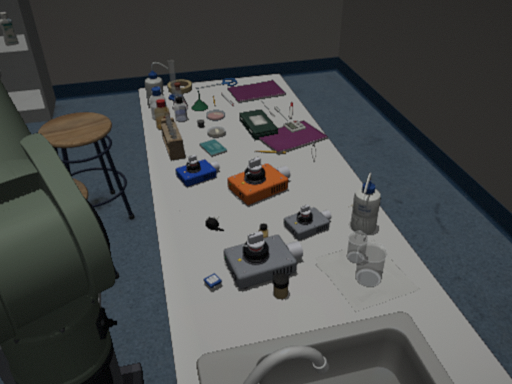

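The larger grey lamp is in the top view, with its knob near (309,197). The bottle is at (266,184), the canister at (341,185) and the small box at (318,241). The blue and orange lamps, and the smaller grey one at (260,140), are to be left alone.

```bash
cat > h.py <<'E'
import numpy as np,cv2
from workcell import arm,camera
def ray(c,u,v,z):
    d=c['R'].T@np.array([(u-c['cx'])/c['fx'],(v-c['cy'])/c['fy'],1]); o=-c['R'].T@c['t']
    return o+d*(z-o[2])/d[2]
def proj(c,X):
    p=c['R']@np.asarray(X)+c['t']; return c['cx']+c['fx']*p[0]/p[2],c['cy']+c['fy']*p[1]/p[2]
E
python3 - <<'E'
from h import *
c=camera("top");im=c['img']
for n,u,v,z in (("bar",309,197,.113),("oil",266,184,.046),("case",341,185,.05),("cov",318,241,.021),("port",299,162,.03)): print(n,ray(c,u,v,z).round(3))
hsv=cv2.cvtColor(im,cv2.COLOR_RGB2HSV)[150:260,250:360]
m=cv2.inRange(hsv,(20,110,110),(35,255,255));n,l,s,ce=cv2.connectedComponentsWithStats(m)
for a,b in zip(s[1:],ce[1:]): print(a[4],b+[250,150],ray(c,*(b+[250,150]),.047).round(3))
cv2.imwrite('pics/crop.png',cv2.resize(im[150:260,250:360,::-1],None,fx=5,fy=5,interpolation=cv2.INTER_CUBIC))
E
```

```text
bar [ 0.518 -0.087  0.113]
oil [0.565 0.016 0.046]
case [ 0.555 -0.182  0.05 ]
cov [ 0.411 -0.117  0.021]
port [ 0.625 -0.076  0.03 ]
4 [262.5 151.5] [0.653 0.023 0.047]
2 [264.5 187. ] [0.557 0.02  0.047]
2 [267.5 187.5] [0.555 0.013 0.047]
9 [310. 214.] [ 0.482 -0.096  0.047]
```

View pics/crop.png

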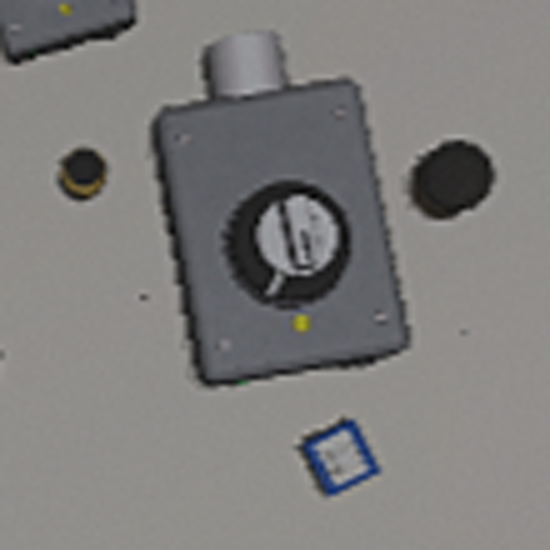

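drive_tool([
  [0,0,35,0,100],
  [0,0,35,0,100],
  [20,31,10,0,100],
  [20,31,0,-1,100],
  [20,31,0,-1,100],
  [20,31,0,-1,100],
  [20,31,0,-1,100],
  [20,31,0,-1,100],
  [20,31,0,-1,100],
  [20,31,0,-1,100],
  [20,31,0,-1,100],
  [20,31,0,-1,100],
  [20,31,0,-1,100],
  [20,31,0,-1,100],
  [20,31,0,-1,100],
  [20,31,0,0,100],
  [20,31,0,0,100],
  [19,36,0,0,100],
  [0,0,-30,0,100],
  [0,0,-30,0,100],
])

```text
clock: 1.82
ee_pos: [0.5239, -0.0874, 0.2652]
tool_rot: [[0.992, 0.126, 0.003], [0.126, -0.992, 0.0], [0.003, -0.0, -1.0]]
wrist_force: [0.9, -1.9, -0.8]
grip_width: 0.999
grip_force: 0.0
```

Run:
```python
from h import *
o=arm.get_obs()
print(o['clock'],o['ee_pos'],o['tool_rot'].round(3),o['q'].round(2),o['wrist_force'])
c=camera("wrist");cv2.imwrite('pics/w1.png',c['img'][:,:,::-1])
print([proj(c,p) for p in ((.523,-.09,.113),(.482,-.096,.047))])
```

```text
1.8167 [ 0.52394677 -0.08744083  0.2652345 ] [[ 0.992  0.126  0.003]
 [ 0.126 -0.992  0.   ]
 [ 0.003 -0.    -1.   ]] [ 0.28  0.36 -0.29  1.82  0.12  0.98 -1.51] [ 0.90699708 -1.9177976  -0.75030952]
[(np.float64(255.91456445017124), np.float64(185.04083110187358)), (np.float64(255.8291897253093), np.float64(204.99806225571731))]
```

View pics/w1.png

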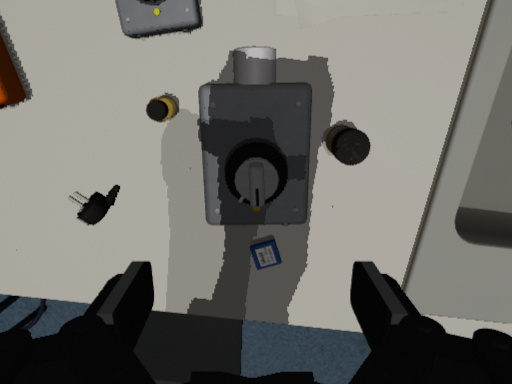

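Run:
```python
from h import *
c=camera("wrist");im=c['img']
hsv=cv2.cvtColor(im,cv2.COLOR_RGB2HSV)
m=cv2.inRange(hsv,(20,120,60),(35,255,255));n,l,s,ce=cv2.connectedComponentsWithStats(m)
for a,b in zip(s[1:],ce[1:]):
    if a[4]>5: print(a,b,ray(c,*b,.048).round(4))
cr=np.clip(im[70:240,190:325,::-1]*1.8,0,255).astype('uint8')
cv2.imwrite('pics/w1c.png',cv2.resize(cr,None,fx=3.5,fy=3.5,interpolation=cv2.INTER_CUBIC))
```

```text
[150   1   7   7  39] [152.87179487   3.87179487] [0.6541 0.0168 0.048 ]
[154  92  20  24 208] [166.29326923 101.54326923] [0.5727 0.0013 0.048 ]
[252 204   8   4  27] [255.85185185 205.33333333] [ 0.479  -0.0967  0.048 ]
```

View pics/w1c.png

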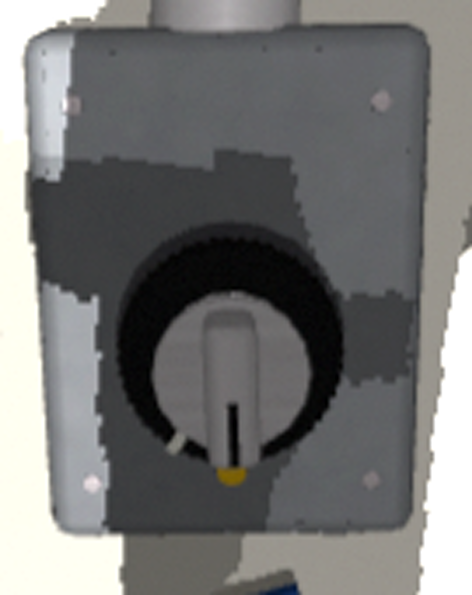

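Run:
```python
from h import *
c=camera("wrist")
P=lambda x,y,z: ray(c,190+x/3.5,70+y/3.5,z)
s=[P(x,y,.047)[:2] for x,y in ((72,105),(381,100),(93,483),(371,481))]
print(np.round(s,4))
for a,b in ((2,0),(3,1)): print(np.degrees(np.arctan2(*(s[b]-s[a])[::-1])))
print(np.degrees(np.arctan2(*(s[0]-s[1])[::-1]))-90)
print(np.degrees(np.arctan2(*(s[2]-s[3])[::-1]))-90)
print('line',P(232,405,.113),P(232,467,.113))
print('flange',P(152,375,.091),P(312,375,.091),P(232,375,.091)); print('ring',P(118,347,.074),P(344,347,.074)); print('pointer',P(177,442,.074))
```

```text
[[ 0.5789 -0.0409]
 [ 0.5906 -0.1248]
 [ 0.4693 -0.0566]
 [ 0.4803 -0.1403]]
8.168013490997323
7.987195772025079
7.947956902256465
7.529616638145484
line [ 0.51879755 -0.09213685  0.113     ] [ 0.50311649 -0.09414328  0.113     ]
flange [ 0.51766089 -0.07180028  0.091     ] [ 0.52272568 -0.11258491  0.091     ] [ 0.52019362 -0.09219527  0.091     ]
ring [ 0.51952395 -0.06149676  0.074     ] [ 0.52702432 -0.12191734  0.074     ]
pointer [ 0.49464195 -0.08031293  0.074     ]
```

drive_tool([
  [-3,-5,0,7,100],
  [0,0,0,7,100],
  [0,0,0,7,100],
  [0,0,0,7,100],
  [0,0,0,7,100],
  [0,0,0,7,100],
  [0,0,0,7,100],
  [0,0,0,7,100],
  [0,0,0,7,100],
  [0,0,0,7,100],
  [0,0,0,7,100],
  [0,0,0,7,100],
  [0,0,0,7,100],
  [0,0,0,7,100],
  [0,0,0,7,100],
  [0,0,0,7,100],
  [0,0,0,7,100],
  [0,0,0,7,100],
  [0,0,0,7,100],
  [0,0,0,7,100],
])

```text
clock: 3.63
ee_pos: [0.5201, -0.0959, 0.2674]
tool_rot: [[-0.841, 0.541, 0.002], [0.541, 0.841, -0.002], [-0.002, -0.001, -1.0]]
wrist_force: [-0.1, -0.3, -0.7]
grip_width: 1.0
grip_force: 0.0
```

drive_tool([
  [0,0,-15,7,100],
  [0,0,-15,7,100],
  [0,0,-15,7,100],
  [0,0,-15,7,100],
  [0,0,-15,7,100],
  [0,0,-15,5.5,100],
  [0,0,-10,0,100],
  [0,0,0,0,100],
])

```text
clock: 4.3
ee_pos: [0.5193, -0.0959, 0.1648]
tool_rot: [[-0.992, -0.126, -0.001], [-0.126, 0.992, -0.001], [0.001, -0.001, -1.0]]
wrist_force: [-0.2, -0.5, 0.1]
grip_width: 1.0
grip_force: 0.0
```

Run:
```python
from h import *
o=arm.get_obs()
R=o['tool_rot'];print(o['clock'],o['ee_pos'],np.degrees(np.arctan2(R[1,0],R[0,0])),o['q'].round(2),o['wrist_force'],o['torque'])
```

```text
4.3 [ 0.51934013 -0.09591369  0.16483345] -172.76734538224156 [ 0.71  0.62 -0.9   1.9   0.61  0.92  1.21] [-0.2094219  -0.54971675  0.11007507] [0.04982973 0.03198259 0.01034112]
```

drive_tool([
  [1.7,3.9,-20,0.7,100],
  [0,0,-20,0,100],
  [0,0,-17,0,100],
  [0,0,0,0,100],
  [0,0,0,0,60],
])

```text
clock: 4.72
ee_pos: [0.5217, -0.0912, 0.1093]
tool_rot: [[-0.99, -0.14, 0.0], [-0.14, 0.99, -0.001], [-0.0, -0.001, -1.0]]
wrist_force: [0.2, 0.5, 1.3]
grip_width: 0.883
grip_force: 0.0
```

Run:
```python
from h import *
o=arm.get_obs();print(o['ee_pos'],o['wrist_force'])
c=camera("wrist");cv2.imwrite('pics/w2.png',np.clip(c['img'][:,:,::-1]*1.6,0,255).astype('uint8'))
```

```text
[ 0.52170022 -0.09122434  0.10933389] [0.18951612 0.49769761 1.30485922]
```

View pics/w2.png

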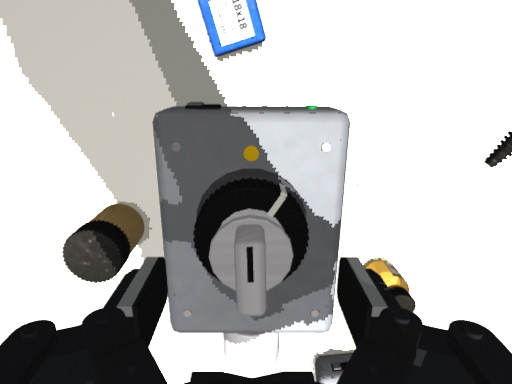

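The open fingers straddle the bar: it sits at column 250 and the finger midpoint is about 252. The dot is at (251,153), the pointer at (278,200), and the bottle and canister are clear. Closing on the bar.

drive_tool([
  [0,0,-2,0,40],
  [0,0,0,0,20],
  [0,0,0,0,0],
  [0,0,0,0,0],
  [0,0,0,0,0],
  [0,0,0,0,0],
])

```text
clock: 5.27
ee_pos: [0.5215, -0.0913, 0.1066]
tool_rot: [[-0.99, -0.142, 0.0], [-0.142, 0.99, -0.001], [-0.0, -0.001, -1.0]]
wrist_force: [-0.4, -1.7, 4.1]
grip_width: 0.135
grip_force: 61.7
```

drive_tool([
  [0,0,-3,0,0],
  [0,0,-3,0,0],
  [0,0,-3,0,0],
  [0,0,-2.5,0,0],
  [0,0,0,0,0],
  [0,0,0,0,0],
])

```text
clock: 5.77
ee_pos: [0.5221, -0.0912, 0.0961]
tool_rot: [[-0.99, -0.143, 0.002], [-0.143, 0.99, -0.001], [-0.002, -0.001, -1.0]]
wrist_force: [-4.3, -2.3, 28.9]
grip_width: 0.133
grip_force: 65.1
```

drive_tool([
  [0,0,0,-4,0],
  [0,0,0,-4,0],
  [0,0,0,-4,0],
  [0,0,0,-4,0],
  [0,0,0,-4,0],
  [0,0,0,0,0],
])

```text
clock: 6.27
ee_pos: [0.5221, -0.0914, 0.0962]
tool_rot: [[-0.978, 0.209, 0.002], [0.209, 0.978, -0.002], [-0.002, -0.001, -1.0]]
wrist_force: [-3.8, -3.4, 27.3]
grip_width: 0.136
grip_force: 64.9
```

```bash
cat > s.py <<'E'
from h import *
o=arm.get_obs()
R=o['tool_rot'];print(o['clock'],o['ee_pos'].round(4),'yaw',np.degrees(np.arctan2(R[1,0],R[0,0])).round(2),o['q'].round(2),o['wrist_force'].round(1),o['torque'].round(3))
E
python3 s.py
```

```text
6.2667 [ 0.5221 -0.0914  0.0962] yaw 167.91 [ 0.59  0.69 -0.73  1.94  0.67  0.77  0.83] [-3.8 -3.4 27.3] [-8.900e-01  1.097e+00 -1.000e-03]
```

drive_tool([
  [0,0,0,-4,0],
  [0,0,0,-4,0],
  [0,0,0,-4,0],
  [0,0,0,-4,0],
  [0,0,0,-4,0],
  [0,0,0,-4,0],
  [0,0,0,-4,0],
  [0,0,0,-4,0],
  [0,0,0,0,0],
])

```text
clock: 7.02
ee_pos: [0.522, -0.0917, 0.0962]
tool_rot: [[-0.718, 0.696, 0.002], [0.696, 0.718, -0.002], [-0.002, -0.0, -1.0]]
wrist_force: [-4.2, -4.2, 27.5]
grip_width: 0.138
grip_force: 65.1
```

```bash
python3 s.py
```

```text
7.0167 [ 0.522  -0.0917  0.0962] yaw 135.9 [ 0.5   0.65 -0.6   1.95  0.55  0.71  0.36] [-4.2 -4.2 27.5] [-1.26   1.259 -0.034]
```

drive_tool([
  [0,0,0,-3,0],
  [0,0,0,-3,0],
  [0,0,0,-2,0],
  [0,0,0,-2,0],
  [0,0,0,0,0],
])

```text
clock: 7.43
ee_pos: [0.5219, -0.0917, 0.0961]
tool_rot: [[-0.588, 0.809, 0.002], [0.809, 0.588, -0.002], [-0.002, 0.0, -1.0]]
wrist_force: [-4.8, -5.1, 28.1]
grip_width: 0.141
grip_force: 65.2
```

```bash
python3 s.py
```

```text
7.4333 [ 0.5219 -0.0917  0.0961] yaw 126.04 [ 0.47  0.64 -0.56  1.95  0.52  0.7   0.22] [-4.8 -5.1 28.1] [-1.275  1.392  0.017]
```

drive_tool([
  [0,0,0,-2,0],
  [0,0,0,-2,0],
  [0,0,0,0,0],
])

```text
clock: 7.68
ee_pos: [0.5219, -0.0918, 0.0962]
tool_rot: [[-0.53, 0.848, 0.001], [0.848, 0.53, -0.002], [-0.002, 0.0, -1.0]]
wrist_force: [-5.2, -3.9, 29.4]
grip_width: 0.133
grip_force: 65.2
```

```bash
python3 s.py
```

```text
7.6833 [ 0.5219 -0.0918  0.0962] yaw 122.04 [ 0.45  0.64 -0.54  1.95  0.5   0.69  0.16] [-5.2 -3.9 29.4] [-1.255  1.432 -0.053]
```

drive_tool([
  [0,0,0,-2,0],
  [0,0,0,-2,0],
  [0,0,0,0,0],
])

```text
clock: 7.93
ee_pos: [0.5219, -0.0918, 0.0962]
tool_rot: [[-0.47, 0.883, 0.002], [0.883, 0.47, -0.002], [-0.002, 0.001, -1.0]]
wrist_force: [-5.0, -4.7, 29.7]
grip_width: 0.134
grip_force: 65.3
```

```bash
python3 s.py
```

```text
7.9333 [ 0.5219 -0.0918  0.0962] yaw 118.03 [ 0.44  0.63 -0.52  1.95  0.49  0.68  0.11] [-5.  -4.7 29.7] [-1.323  1.512  0.007]
```

Turned 70°, with no stop felt so far.

drive_tool([
  [0,0,0,-2,0],
  [0,0,0,-2,0],
  [0,0,0,0,0],
])

```text
clock: 8.18
ee_pos: [0.5214, -0.092, 0.0961]
tool_rot: [[-0.408, 0.913, 0.001], [0.913, 0.408, -0.002], [-0.002, -0.0, -1.0]]
wrist_force: [-7.7, -6.8, 32.2]
grip_width: 0.14
grip_force: 65.7
```

```bash
python3 s.py
```

```text
8.1833 [ 0.5214 -0.092   0.0961] yaw 114.05 [ 0.43  0.63 -0.5   1.95  0.47  0.68  0.05] [-7.7 -6.8 32.2] [-1.54   1.94   0.394]
```

drive_tool([
  [0,0,0,-2,0],
  [0,0,0,-2,0],
  [0,0,0,0,0],
])

```text
clock: 8.43
ee_pos: [0.5207, -0.0923, 0.0961]
tool_rot: [[-0.343, 0.939, -0.001], [0.939, 0.343, -0.003], [-0.002, -0.002, -1.0]]
wrist_force: [-14.4, -7.5, 36.6]
grip_width: 0.134
grip_force: 69.1
```

```bash
python3 s.py
```

```text
8.4333 [ 0.5207 -0.0923  0.0961] yaw 110.09 [ 0.42  0.63 -0.48  1.95  0.46  0.67 -0.  ] [-14.4  -7.5  36.6] [-1.72   2.861  1.026]
```

The stop is at a yaw of about 115° (some 73° turned). The torque has gone past what I wanted, so I back off to a light hold and then let the knob rise.

drive_tool([
  [0,0,0,3.5,0],
  [0,0,0,0,0],
])

```text
clock: 8.6
ee_pos: [0.5215, -0.092, 0.0961]
tool_rot: [[-0.405, 0.914, 0.001], [0.914, 0.405, -0.002], [-0.002, -0.0, -1.0]]
wrist_force: [-7.7, -7.4, 33.0]
grip_width: 0.135
grip_force: 66.1
```

```bash
python3 s.py
```

```text
8.6 [ 0.5215 -0.092   0.0961] yaw 113.9 [ 0.43  0.63 -0.5   1.95  0.47  0.68  0.05] [-7.7 -7.4 33. ] [-1.615  2.118  0.361]
```

drive_tool([
  [0,0,2,0,0],
  [0,0,2,0,0],
  [0,0,2,0,0],
  [0,0,1.2,0,0],
  [0,0,0,0,0],
  [0,0,0,0,0],
])

```text
clock: 9.1
ee_pos: [0.5208, -0.0918, 0.1021]
tool_rot: [[-0.402, 0.916, -0.001], [0.916, 0.402, -0.001], [-0.001, -0.001, -1.0]]
wrist_force: [-3.5, -4.6, 6.7]
grip_width: 0.139
grip_force: 62.1
```

```bash
python3 s.py
```

```text
9.1 [ 0.5208 -0.0918  0.1021] yaw 113.69 [ 0.43  0.62 -0.51  1.95  0.46  0.69  0.05] [-3.5 -4.6  6.7] [-1.341  0.709  0.345]
```

drive_tool([
  [0,0,0.8,0,0],
  [0,0,0,0,0],
  [0,0,0,0,0],
])

```text
clock: 9.35
ee_pos: [0.5207, -0.0917, 0.1027]
tool_rot: [[-0.402, 0.916, -0.001], [0.916, 0.402, -0.001], [-0.0, -0.001, -1.0]]
wrist_force: [-3.4, -5.2, 3.1]
grip_width: 0.134
grip_force: 61.6
```

drive_tool([
  [0,0,0,0,30],
  [0,0,0,0,60],
  [0,0,0,0,100],
  [0,0,0,0,100],
  [0,0,0,0,100],
  [0,0,0,0,100],
])

```text
clock: 9.85
ee_pos: [0.5213, -0.0909, 0.1028]
tool_rot: [[-0.402, 0.916, -0.0], [0.916, 0.402, 0.0], [0.0, 0.0, -1.0]]
wrist_force: [-0.2, 0.2, 0.0]
grip_width: 0.964
grip_force: 0.0
```

```bash
python3 s.py
python3 - <<'E'
from h import *
c=camera("wrist");cv2.imwrite('pics/w3.png',np.clip(c['img'][:,:,::-1]*1.6,0,255).astype('uint8'))
E
```

```text
9.85 [ 0.5213 -0.0909  0.1028] yaw 113.71 [ 0.43  0.62 -0.51  1.95  0.46  0.69  0.06] [-0.2  0.2  0. ] [-0.009  0.013  0.084]
```

View pics/w3.png

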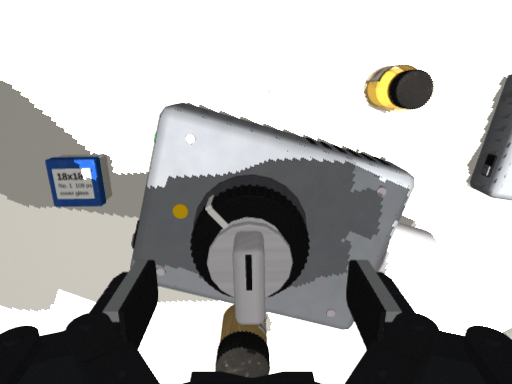

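The bar has turned about 73° and the force dropped off as it rose, so the catch holds it. The pointer tip is at (209,201) and still short of the dot at (180,211). Next I lower over the ring.

drive_tool([
  [0.5,-0.8,-13,0,100],
  [0,0,-12,0,100],
  [0,0,-12,0,100],
  [0,0,0,0,100],
])

```text
clock: 10.23
ee_pos: [0.5204, -0.0916, 0.0631]
tool_rot: [[-0.402, 0.915, -0.003], [0.915, 0.402, 0.001], [0.002, -0.003, -1.0]]
wrist_force: [-0.7, -0.4, -1.1]
grip_width: 1.0
grip_force: 0.0
```

drive_tool([
  [0,0,0,0,80],
  [0,0,0,0,60],
  [0,0,0,0,40],
  [0,0,0,0,40],
  [0,0,0,0,40],
])

```text
clock: 10.65
ee_pos: [0.5209, -0.0922, 0.0664]
tool_rot: [[-0.402, 0.916, -0.001], [0.916, 0.402, -0.001], [-0.0, -0.002, -1.0]]
wrist_force: [-9.4, -0.8, 12.0]
grip_width: 0.684
grip_force: 61.7
```

```bash
python3 s.py
python3 - <<'E'
from h import *
c=camera("wrist");cv2.imwrite('pics/w4.png',np.clip(c['img'][:,:,::-1]*1.6,0,255).astype('uint8'))
E
```

```text
10.65 [ 0.5209 -0.0922  0.0664] yaw 113.69 [ 0.4   0.68 -0.47  1.96  0.51  0.62  0.02] [-9.4 -0.8 12. ] [-0.137  1.953  0.022]
```

View pics/w4.png

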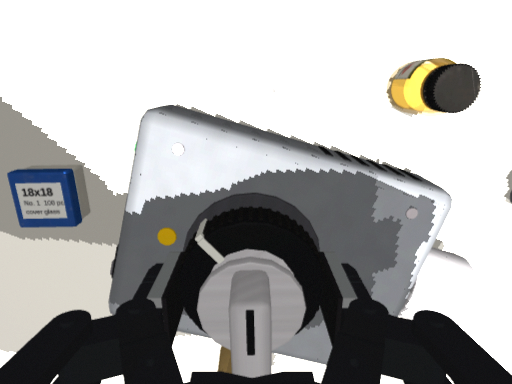

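The pads hold the ring (opening about 58 mm). The pointer's outer end is at (199,235), the dot at (167,237).

Run:
```python
from h import *
c=camera("wrist");d=ray(c,167,237,.048);p=ray(c,199,236,.074);i=ray(c,217,258,.074)
an=lambda v:np.degrees(np.arctan2(v[1],v[0]))
A=np.array([.5217,-.0917,0]);print(d,p,i,np.linalg.norm((d-A)[:2]),np.linalg.norm((p-A)[:2]),an(d-A),an(p-A),an(i-A),an(p-i))
```

```text
[ 0.48036561 -0.09632911  0.048     ] [ 0.4930999  -0.07702709  0.074     ] [ 0.50298206 -0.08304261  0.074     ] 0.041592788499866494 0.03214435785072571 -173.609974185169 152.84050131112292 155.17858995078092 148.6700874951231
```

drive_tool([
  [0,0,0,4,40],
  [0,0,0,4,40],
  [0,0,0,4,40],
  [0,0,0,4,40],
  [0,0,0,4,40],
  [0,0,0,4,40],
  [0,0,0,4,40],
  [0,0,0,3,40],
  [0,0,0,2,40],
  [0,0,0,0,40],
  [0,0,0,0,40],
])

```text
clock: 11.67
ee_pos: [0.521, -0.0921, 0.0664]
tool_rot: [[-0.836, 0.549, -0.001], [0.549, 0.836, -0.001], [0.0, -0.001, -1.0]]
wrist_force: [-9.1, -0.9, 11.8]
grip_width: 0.686
grip_force: 62.2
```

```bash
python3 s.py
python3 - <<'E'
from h import *
c=camera("wrist");cv2.imwrite('pics/w5.png',np.clip(c['img'][:,:,::-1]*1.6,0,255).astype('uint8'))
E
```

```text
11.6667 [ 0.521  -0.0921  0.0664] yaw 146.7 [ 0.51  0.71 -0.61  1.96  0.64  0.68  0.48] [-9.1 -0.9 11.8] [0.173 1.879 0.037]
```

View pics/w5.png

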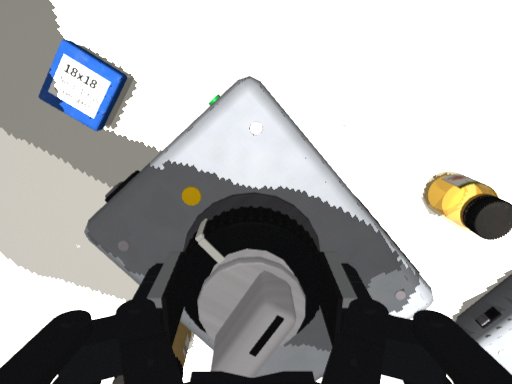

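Run:
```python
from h import *
c=camera("wrist");d=ray(c,191,196,.048);p=ray(c,199,236,.074);i=ray(c,217,258,.074)
an=lambda v:np.degrees(np.arctan2(v[1],v[0]))%360
A=np.array([.5217,-.0917,0]);print(d,p,i,an(d-A),an(p-A),an(i-A),an(p-i))
```

```text
[ 0.47985396 -0.0963045   0.048     ] [ 0.49013988 -0.09463679  0.074     ] [ 0.50170431 -0.09429718  0.074     ] 186.2792382442278 185.31628124288625 187.40053978014618 181.6821134210404
```

drive_tool([
  [0,0,0,1,40],
  [0,0,0,0,40],
  [0,0,0,0,60],
  [0,0,0,0,100],
  [0,0,0,0,100],
  [0,0,0,0,100],
  [0,0,0,0,100],
  [0,0,10,0,100],
  [0,0,25,0,100],
  [0,0,35,0,100],
  [0,0,35,0,100],
  [0,0,35,0,100],
  [0,0,20,0,100],
  [0,0,0,0,100],
  [0,0,0,0,100],
])

```text
clock: 13.02
ee_pos: [0.5221, -0.092, 0.2273]
tool_rot: [[-0.845, 0.534, 0.002], [0.534, 0.845, -0.001], [-0.002, 0.0, -1.0]]
wrist_force: [0.5, 0.4, -0.3]
grip_width: 1.001
grip_force: 0.0
```

```bash
python3 s.py
python3 - <<'E'
from h import *
c=camera("wrist");u,v=map(int,proj(c,(.515,-.092,.07)));print(u,v)
np.save('w6.npy',np.array([u,v])); im=c['img'][max(v-75,0):v+75,u-80:u+80,::-1];print(max(v-75,0),u-80)
cv2.imwrite('pics/w6.png',cv2.resize(np.clip(im*1.6,0,255).astype('uint8'),None,fx=4,fy=4,interpolation=cv2.INTER_CUBIC))
E
```

```text
13.0167 [ 0.5221 -0.092   0.2273] yaw 147.69 [ 0.64  0.49 -0.78  1.84  0.41  0.98  0.69] [ 0.5  0.4 -0.3] [-0.01   0.043 -0.025]
245 173
98 165
```

View pics/w6.png

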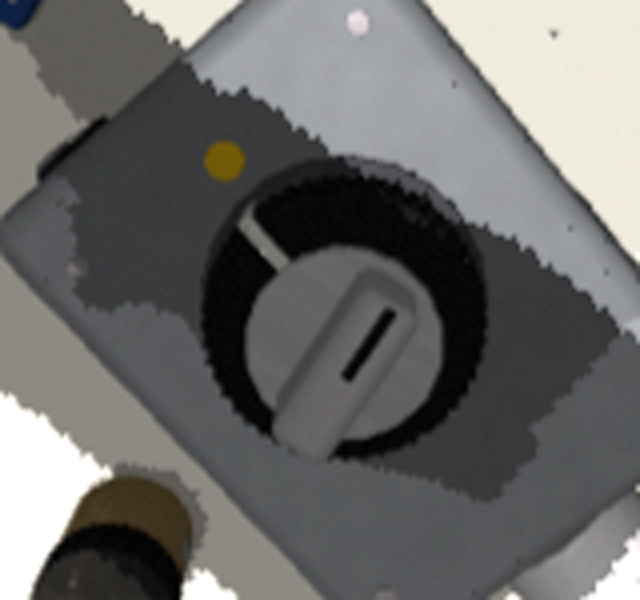

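The pointer, from (246,215) to (280,265) in the crop, aims at the dot at (225,161). The bar is turned about 73° with no red band showing, and the canister is upright. I check the angle numerically before handing in.

Run:
```python
from h import *
c=camera("wrist");P=lambda x,y,z: ray(c,165+x/4,98+y/4,z)
an=lambda v:np.degrees(np.arctan2(v[1],v[0]))%360
d=P(225,161,.048);p=P(246,217,.074);i=P(279,264,.074)
rl,rr=P(211,290,.074),P(487,310,.074)
A=np.array([.5217,-.0917,0]);a=an(d-A),an(p-A),an(p-i);print(d,p,a)
if abs(a[0]-a[1])<4: print(arm.hand_in())
```

```text
[ 0.47951985 -0.09590374  0.048     ] [ 0.48924192 -0.09460134  0.074     ] (np.float64(185.69139781724908), np.float64(185.1079393423218), np.float64(181.57703868861543))
the job is handed in; nothing more can be done
None
```

The job is handed in (no verdict came back): the cartridge turned clockwise to its stop and locked, the ring's pointer measured about 1° from the yellow dot, and nothing round the lamp seen to move, though the wrist torque briefly read about 1.0 N m at the stop, over the 0.6 N m given as harmless, before I backed off.

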